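# Turn the ingredient carousel until the jam faces front

## Robot

A 6-joint arm with a two-finger parallel gripper is mounted at the origin on a cart in front of the work surface, level with it; the furniture and walls round the work are solid. World frame = base frame: x ahead of the robot, y to its left, z up, the work surface at z = 0. Lengths are in m, angles in rad, forces in N, time in s.
With the tool pointing down it reaches from about 0.225 to 0.875 m from the base axis. Payload 3.4 kg.
Tool frame: the origin (TCP) lies between the finger pads; the fingertips stand 19 mm ahead of it and the grasp point (between the pads) is the TCP; z points along the fingers, y is the line along which they close (so a half turn about z gives the same grasp; the last joint's range is limited). The gripper opens to 85 mm and grips with 20 to 120 N. Pads are 22 mm wide; open, the fingers measure 114 mm over their backs; the gripper's body (76 mm by 85 mm) begins 54 mm behind the grasp point. The pads swing forward as they close: fully open they stand 13 mm farther back than shut.
Start: joints at [-1.245, 0.276, 1.505, -0, 1.361, -0.121], TCP at [0.248, -0.519, 0.25] pointing down, gripper open.
Joint ranges: [-2.89, 2.89], [-0.75, 2.08], [0.22, 2.7], [-1.18, 4.32], [0.11, 2.71], [-2.7, 2.7]. Speed limits (rad/s): [2.57, 2.57, 3.14, 3.14, 3.14, 3.14].

## Interface

Orientations are given as a unit quaternion [w, x, y, z].
In Python, from rig import get_state, imaging, ticket gives the robot as it stands. The module is installed in compiled form; this text tells all that it offers.
- The arm moves only by the shell command python3 -m inch 'ROWS' [FORCE]. ROWS is JSON, a list of rows, each an object with "claw": the opening, from -1 (shut) to 1 (fully open); "travel": the shift along the world's x, y, z in units of 200 mm (1.0 is 200 mm), a list of three; "turn": the turn about the world's z in units of 180 degrees (1.0 is 180 degrees). A call has 1 to 5 rows; each row is the pose to reach, as a shift and turn from the pose commanded when the call began, turning the shorter way round; what a row does not reach only later rows make up. A row lasts 1/10 s, in which the tool goes at most 50 mm and 8.59 degrees, less where a joint would pass 70% of its speed; a pose out of reach is approached as far as the arm can. A call with a number of a shift or a turn outside -1 to 1 is refused whole. A call with a gripper value outside its range is refused whole. The fingers move at their own pace and stop on an object; FORCE is the grip in N (left out, the last holds). Time passes only in rows, so rows that repeat a pose let the fingers close. It gives the time, the measured TCP pose, the force, the opening and the grip force at its end, in the units of the state.
- get_state(): the state, without advancing time (a new reading comes with each control period).
- imaging.get_image(name): name is "scene" or "top"; returns the picture (400x640x3 uint8, red, green, blue); there is no depth.
- imaging.camera_params(name): a dict with "camera_matrix" (3x3 intrinsics, pixels), "cam_to_world" (4x4, takes a point from camera to world coordinates). Camera axes: x right, y down, z forward; pixel columns grow to the right and rows downward; lengths in m; the calibration is good to about 2 mm. A picture is of the moment at which its call begins. camera_params takes no time and is no camera call.
- ticket.sign_off(): hands the job in; it is judged then, once.
The state is a dict: "clock": time; "qpos": joint angles; "qd": joint speeds; "effort": joint torques, N m; "position": TCP position; "ee_rot": TCP orientation; "contact_force": force on the tool from outside, world axes, zero at the start; "moment": the same for the moment, N m; "width": finger opening in m; "gripper_force": force on a finger pad.
Only numpy, scipy, OpenCV 4.12 (cv2) and the standard library are available. Lean on these libraries where they do the work, as an engineer would, in place of code of your own. Each camera call takes 0.05 s, during which the arm holds its last target. There are 200 camera calls.

## Task

Turn the round ingredient turntable by pushing the pegs on its rim with a fingertip, either way round, until the jam jar with the red lid stands at the front, lined up with the red arrow on the worktop. Push gently and do not spin it fast; do not touch, lift, tip or shift the jars and pots standing on it, and leave the things beside it where they are.

Things in the scene. Friction and masses are not known exactly. Their poses are not given: they have to be found in the camera images.
- stand: Fixed foot of the turntable: black disc 170 mm across. Origin on the turning axis, on the worktop (z = 0). Its -x axis is FRONT: a flat red arrow, 5 mm thick, lies on the worktop along -x from under the turntable out to 186 mm from the axis. The front points roughly to the robot, up to 0.3 rad to either side. A glass shelf 0.4 m above the worktop hangs over everything beyond x = 0.74: push at the sides or nearer.
- turntable (a joint): Turning angle of the turntable, 0 at the start of every run, growing counter-clockwise seen from above; turns freely both ways (more than a full turn). Light friction, about 0.15 N m (about 1 N pushed at a peg); it stays where it is left and hardly coasts.
- hub (a point): Centre of the turntable's top face, on the turning axis, 30 mm above the worktop; turns with it. Light wooden disc 230 mm across, 16 mm thick with its cork mat, underside 14 mm above the worktop. Eight level pegs stick out of the rim 45 degrees apart, the first along this point's +x. Between two pegs, outside the disc, a finger can be lowered almost to the worktop and pushed sideways.
- peg (a point): End of the peg along +x of hub: centre of its dark wooden ball, 16 mm across, 160 mm from the axis, 21 mm above the worktop; +x points outward. The peg is a steel rod 10 mm thick from the rim (115 mm from the axis) to the ball, level at that height. The other seven pegs are alike, at steps of 45 degrees.
- jam_jar: Glass jam jar with a red lid, 65 mm across, 97 mm tall, standing loose on the turntable 60 mm from the axis, its top 127 mm above the worktop. Origin at the centre of its underside, z up. Starts to the left or the right, 60 to 120 degrees from the front.
- cinnamon_jar: White spice jar with a black cap, 41 mm across, 105 mm tall, loose on the turntable, opposite the jam jar, 60 mm from the axis. Origin at the centre of its underside.
- ramekin1: White porcelain pot, 66 mm across, 37 mm tall, loose on the turntable 61 mm from the axis. Origin at the centre of its underside.
- ramekin2: White porcelain pot, 68 mm across, 37 mm tall, loose on the turntable opposite ramekin1, 61 mm from the axis. Origin at the centre of its underside.
- ramekin3: White porcelain pot, 70 mm across, 37 mm tall, loose on the worktop to the left of the turntable; to be left alone. Origin at the centre of its underside.
- cutter1: Round fluted pastry cutter, 70 mm across, 33 mm tall, loose on the worktop to the right of the turntable; to be left alone. Origin at the centre of its underside.
- bench_scraper: Bench scraper with a wooden grip, 101 x 124 mm, 20 mm tall, lying loose on the worktop to the right of the turntable; to be left alone. Origin at the centre of its underside.
Mind the look-alikes: they are no part of the job. What is shaped like the ramekin2 but blue, green or turquoise is not meant.

How it is judged:
At the end, for the whole second after the job is handed in: The jam jar stands at the front, its centre within 12 mm of the line from the axis along the red arrow; the turntable was turned over 0.5 rad and is at rest; both jars and both pots stand upright at rest on it; the things beside it are within 20 mm of where they were (y of jam_jar in the frame of stand between -0.012 and 0.012 m and x of jam_jar in the frame of stand below -0.04 m and velocity of joint turntable between -0.05 and 0.05 rad/s and (value of joint turntable above 0.5 rad or value of joint turntable below -0.5 rad) and angle between each of jam_jar, cinnamon_jar, ramekin1, ramekin2's own z axis and vertical below 0.1 rad and height (world z) of jam_jar between 0.026 and 0.036 m and linear speed of each of jam_jar, cinnamon_jar, ramekin1, ramekin2 below 0.02 m/s and height (world z) of cinnamon_jar between 0.026 and 0.036 m and height (world z) of ramekin1 between 0.026 and 0.036 m and height (world z) of ramekin2 between 0.026 and 0.036 m and distance of each of ramekin3, cutter1, bench_scraper from where it was at the start of the episode below 0.02 m); the robot touches nothing.
It fails at once if the robot touches a jar or pot that stands on the turntable (contact force between any of the fingers, the arm and jam_jar above 0.5 N or contact force between any of the fingers, the arm and cinnamon_jar above 0.5 N or contact force between any of the fingers, the arm and ramekin1 above 0.5 N or contact force between any of the fingers, the arm and ramekin2 above 0.5 N).
It fails at once if a jar or pot on the turntable is lifted, tipped or slides about 15 mm in or out on it ((height (world z) of jam_jar above 0.045 m or height (world z) of jam_jar below 0.02 m or angle between jam_jar's own z axis and vertical above 0.2 rad or horizontal distance between jam_jar and hub above 0.077 m or horizontal distance between jam_jar and hub below 0.044 m) or (height (world z) of cinnamon_jar above 0.045 m or height (world z) of cinnamon_jar below 0.02 m or angle between cinnamon_jar's own z axis and vertical above 0.2 rad or horizontal distance between cinnamon_jar and hub above 0.077 m or horizontal distance between cinnamon_jar and hub below 0.044 m) or (height (world z) of ramekin1 above 0.045 m or height (world z) of ramekin1 below 0.02 m or angle between ramekin1's own z axis and vertical above 0.2 rad or horizontal distance between ramekin1 and hub above 0.077 m or horizontal distance between ramekin1 and hub below 0.044 m) or (height (world z) of ramekin2 above 0.045 m or height (world z) of ramekin2 below 0.02 m or angle between ramekin2's own z axis and vertical above 0.2 rad or horizontal distance between ramekin2 and hub above 0.077 m or horizontal distance between ramekin2 and hub below 0.044 m)).
It fails at once if a thing beside the turntable is moved more than 20 mm (distance of any of ramekin3, cutter1, bench_scraper from where it was at the start of the episode above 0.02 m).
It fails at once if the turntable is spun fast (over 3 rad/s, half a turn a second) (velocity of joint turntable above 3 rad/s or velocity of joint turntable below -3 rad/s).
It also fails if it takes over 61 s, if anything falls off the work surface, if the arm or the gripper's body presses on something with over 40 N, if the wrist force passes 120 N, or if a joint passes its speed limit or range.

## Working session

There is one attempt and no reset: what is moved stays moved. The work goes in short steps, Python scripts to look and compute and a shell command to move; the robot and the scene stay as the last step left them, time stands still between calls to the robot, and variables do not carry over. Pictures are saved under pics/ and viewed, at most 10 in all, crops included, and the job is handed in when it is done.

```bash
mkdir -p pics
cat > h.py <<'E'
import numpy as np,cv2
from rig import get_state,imaging,ticket
def snap(n,f):
    im=imaging.get_image(n); cv2.imwrite('pics/'+f,im[:,:,::-1]); return im
def cam(n):
    p=imaging.camera_params(n); return np.array(p['camera_matrix']),np.array(p['cam_to_world'])
def ray(n,u,v,z):
    K,T=cam(n); d=T[:3,:3]@np.linalg.solve(K,[u,v,1]); o=T[:3,3]; return o+d*(z-o[2])/d[2]
def proj(n,P):
    K,T=cam(n); P=np.atleast_2d(P); c=(P-T[:3,3])@T[:3,:3]; q=c@K.T; return q[:,:2]/q[:,2:]
E
python3 - <<'E'
from h import *
snap('top','top0.png');snap('scene','scene0.png')
for n in('top','scene'):print(cam(n))
print(get_state())
E
```

```text
(array([[489.23304826,   0.        , 319.83878698],
       [  0.        , 489.23304826, 198.84933352],
       [  0.        ,   0.        ,   1.        ]]), array([[ 2.55620005e-02, -9.94190762e-01,  1.04552919e-01,
         3.96856521e-01],
       [-9.99673236e-01, -2.54297791e-02,  2.59769200e-03,
         8.84452714e-03],
       [ 7.61562514e-05, -1.04585157e-01, -9.94515932e-01,
         1.42115033e+00],
       [ 0.00000000e+00,  0.00000000e+00,  0.00000000e+00,
         1.00000000e+00]]))
(array([[367.78743082,   0.        , 321.97693735],
       [  0.        , 367.78743082, 198.9394321 ],
       [  0.        ,   0.        ,   1.        ]]), array([[-0.77618212, -0.35758776,  0.51929982, -0.01522175],
       [-0.63010748,  0.4105445 , -0.65910377,  0.70661555],
       [ 0.02249176, -0.83879927, -0.54397602,  0.62360022],
       [ 0.        ,  0.        ,  0.        ,  1.        ]]))
{'clock': 0.1, 'qpos': array([-1.24500143e+00,  2.76561642e-01,  1.50602121e+00,  3.88005624e-05,
        1.36070243e+00, -1.20966275e-01]), 'qd': array([ 0.00186451,  0.00056318, -0.00186249, -0.00035106, -0.00156855,
        0.00066657]), 'effort': array([ 1.01328609e-03, -4.17699873e+01, -2.46404296e+01, -3.61522643e-04,
        5.79394167e-03,  1.36896011e-05]), 'position': array([ 0.24830888, -0.51813054,  0.24950329]), 'ee_rot': array([-8.43822089e-04,  9.75154681e-01,  2.21523435e-01, -6.76526864e-05]), 'contact_force': array([-0.32404954, -0.8286809 ,  0.30448448]), 'moment': array([ 0.00408831,  0.0170725 , -0.00696952]), 'gripper_force': 0.0, 'width': 0.0852863884991532}
```

View pics/top0.png

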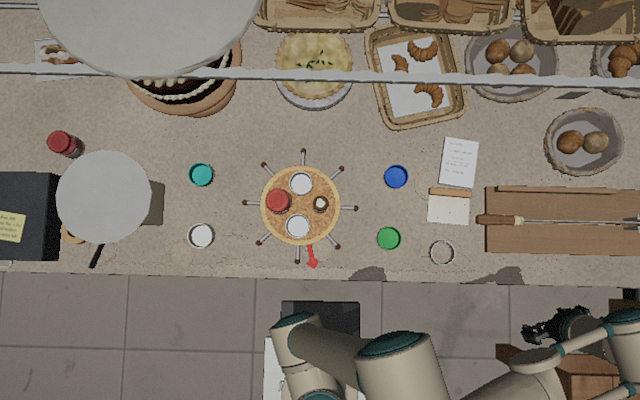

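View pics/scene0.png

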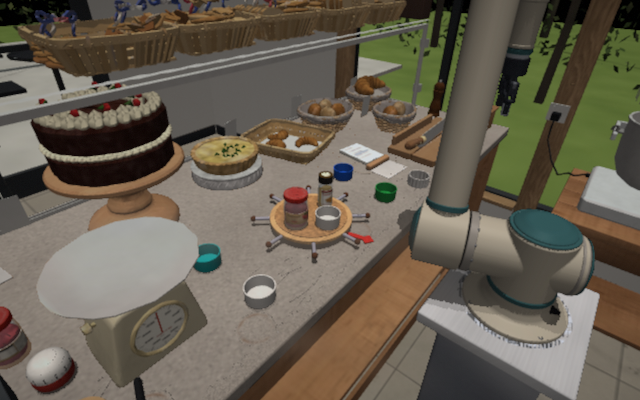

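Top view: the jam jar on the turntable is at (278,201). The look-alike is a red-lidded jar at (60,143), far off to the left and not on the table. The turntable hub is near (300,205) and the arrow tip at (313,266). I'll crop in to confirm and measure.

```bash
cat >> h.py <<'E'
from scipy.optimize import least_squares
def red(im,z,box):
    h=cv2.cvtColor(im,cv2.COLOR_RGB2HSV); m=(((h[...,0]<8)|(h[...,0]>172))&(h[...,1]>150)&(h[...,2]>70)).astype(np.uint8)
    M=np.zeros_like(m);x0,y0,x1,y1=box;M[y0:y1,x0:x1]=m[y0:y1,x0:x1]
    n,l,s,c=cv2.connectedComponentsWithStats(M); return [(s[i,4],c[i],np.argwhere(l==i)[:,::-1]) for i in range(1,n) if s[i,4]>15]
E
python3 - <<'E'
from h import *
im=cv2.imread('pics/top0.png')[:,:,::-1].copy()
c=im[135:275,230:370]; cv2.imwrite('pics/c0.png',cv2.resize(c,(560,560),interpolation=cv2.INTER_CUBIC)[:,:,::-1])
for a,p,pts in red(im,0,(230,135,370,275)): print(a,p,ray('top',*p,.127),ray('top',*p,.005),pts[pts[:,1].argmax()])
B=[(303,151),(329,167),(355,208),(338,246),(297,261),(258,243),(246,205),(264,164)]
W=np.array([ray('top',*b,.021)[:2] for b in B])
def f(p): a=p[2]+np.arange(8)*-np.pi/4; return (W-np.c_[p[0]+.16*np.cos(a),p[1]+.16*np.sin(a)]).ravel()
r=least_squares(f,[.39,.05,0]);print(r.x,np.abs(r.fun).max());print(W)
for n,u,v,z in[('ram3',201,236,.037),('cut',442,252,.033),('scr',450,200,.02),('teal',201,174,.037),('green',388,238,.037)]:print(n,ray('top',u,v,z))
E
```

```text
75 [279.50666667 202.96      ] [0.51918851 0.11909106 0.127     ] [0.53072079 0.12948404 0.005     ] [274 211]
93 [277.25806452 200.56989247] [0.52541648 0.12528599 0.127     ] [0.53753588 0.13626297 0.005     ] [273 207]
113 [311.23893805 257.05309735] [0.37863912 0.03087913 0.127     ] [0.37692176 0.03295634 0.005     ] [313 267]
[0.52388525 0.07262215 0.00220602] 0.028602409462904762
[[ 0.68265026  0.06502232]
 [ 0.63749598 -0.01166267]
 [ 0.52021806 -0.08912647]
 [ 0.41035499 -0.04267238]
 [ 0.36498677  0.07280088]
 [ 0.41303623  0.18548869]
 [ 0.52085959  0.22418169]
 [ 0.6414801   0.17694514]]
ram3 [0.42840386 0.34504653 0.037     ]
cut [ 0.40089468 -0.33587189  0.033     ]
scr [ 0.55041094 -0.36220705  0.02      ]
teal [0.60511952 0.35406037 0.037     ]
green [ 0.43626707 -0.18260666  0.037     ]
```

View pics/c0.png

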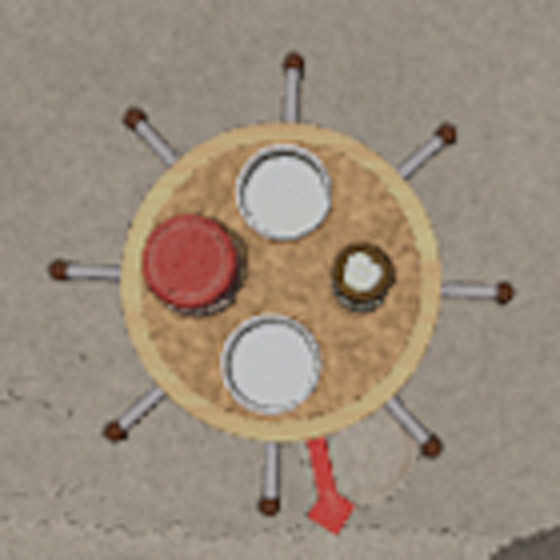

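```bash
cat >> h.py <<'E'
def fit(B,z=.021):
    W=np.array([ray('top',*b,z)[:2] for b in B])
    def f(p): a=p[2]+np.arange(8)*-np.pi/4; return (W-np.c_[p[0]+.16*np.cos(a),p[1]+.16*np.sin(a)]).ravel()
    r=least_squares(f,[.52,.06,.05]);return r.x,np.abs(r.fun).max()
E
python3 - <<'E'
from h import *
g=lambda u,v:(230+u/4-.4,135+v/4-.4)
p,e=fit([g(*b) for b in [(293,61),(447,133),(505,293),(431,447),(268,506),(115,432),(58,269),(135,117)]]);print(p,e)
C=p[:2]
def pol(q):
    d=q[:2]-C;return np.hypot(*d),np.degrees(np.arctan2(d[1],d[0]))
print('lid',pol(ray('top',*g(190,261),.127)))
for q in[(335,533),(331,505),(318,440)]:print('arrow',pol(ray('top',*g(*q),.005)))
print('cin',pol(ray('top',*g(361,271),.135)),'r',pol(ray('top',*g(284,194),.067)),pol(ray('top',*g(271,364),.067)))
im=cv2.imread('pics/top0.png')[:,:,::-1]
for a,c,pts in red(im,0,(300,240,370,275)):
    P=np.array([ray('top',*x,.005)[:2] for x in pts.astype(float)]);d=P-C;r=np.hypot(*d.T);a=np.degrees(np.arctan2(d[:,1],d[:,0]))%360;print('mask',a.mean(),a[r<.15].mean(),a[r>.15].mean(),r.min(),r.max())
E
```

```text
[ 0.5253172   0.0691245  -0.02636649] 0.0010052854617418339
lid (np.float64(0.05668408465301897), np.float64(87.9661782913386))
arrow (np.float64(0.1840890097458757), np.float64(-166.47160930913404))
arrow (np.float64(0.16400665863323335), np.float64(-166.00778208126232))
arrow (np.float64(0.11659297059451368), np.float64(-165.58321354613904))
cin (np.float64(0.0572442910335711), np.float64(-92.54544455356908)) r (np.float64(0.05676841815475079), np.float64(-1.9215735138112047)) (np.float64(0.062202716330151814), np.float64(176.7134507962083))
mask 193.69933776096144 193.71952242017423 193.6844321664658 0.11651829233099972 0.1821303007335314
```

The fit puts the hub at (0.525, 0.069), with the pegs at −1.5° + 45k to within 1 mm. The jam jar sits at 88° and the front at 194°, so it needs about +106° CCW. I'll lower the shut finger at about 115° and push the 133.5° peg CCW round the front. That keeps the finger clear of the jars.

```bash
for i in 1 2 3; do :; done
python3 -m inch '[{"claw":-1,"travel":[0.06,0.2,0],"turn":0},{"claw":-1,"travel":[0.12,0.4,0],"turn":0},{"claw":-1,"travel":[0.18,0.6,0],"turn":0},{"claw":-1,"travel":[0.24,0.8,0],"turn":0},{"claw":-1,"travel":[0.3,0.98,0],"turn":0}]'
python3 -m inch '[{"claw":-1,"travel":[0.06,0.2,0],"turn":0},{"claw":-1,"travel":[0.12,0.4,0],"turn":0},{"claw":-1,"travel":[0.18,0.6,0],"turn":0},{"claw":-1,"travel":[0.24,0.8,0],"turn":0},{"claw":-1,"travel":[0.3,0.98,0],"turn":0}]'
python3 -m inch '[{"claw":-1,"travel":[0.06,0.2,0],"turn":0},{"claw":-1,"travel":[0.12,0.4,0],"turn":0},{"claw":-1,"travel":[0.18,0.6,0],"turn":0},{"claw":-1,"travel":[0.24,0.8,0],"turn":0},{"claw":-1,"travel":[0.3,0.98,0],"turn":0}]'
```

```text
clock: 0.6
position: [0.3084, -0.3204, 0.2499]
ee_rot: [-0.001, 0.975, 0.221, -0.0]
contact_force: [0.5, -1.2, 0.1]
width: 0.012
gripper_force: 0.0
clock: 1.1
position: [0.3682, -0.1246, 0.2502]
ee_rot: [-0.0, 0.975, 0.222, -0.0]
contact_force: [1.2, -1.1, -0.1]
width: 0.0005
gripper_force: 0.0
clock: 1.6
position: [0.4283, 0.0714, 0.2501]
ee_rot: [-0.0, 0.975, 0.222, -0.0]
contact_force: [0.1, -0.8, -0.1]
width: 0.0001
gripper_force: 0.0
```

```bash
python3 -m inch '[{"claw":-1,"travel":[0.06,0.215,0],"turn":0},{"claw":-1,"travel":[0.12,0.43,0],"turn":0},{"claw":-1,"travel":[0.18,0.645,0],"turn":0},{"claw":-1,"travel":[0.18,0.645,-0.15],"turn":0},{"claw":-1,"travel":[0.18,0.645,-0.3],"turn":0}]'
python3 -m inch '[{"claw":-1,"travel":[0,0,-0.15],"turn":0},{"claw":-1,"travel":[0,0,-0.25],"turn":0},{"claw":-1,"travel":[0,0,-0.3],"turn":0},{"claw":-1,"travel":[0,0,-0.3],"turn":0}]'
python3 - <<'E'
from h import *
im=snap('top','a.png');b=snap('scene','b.png')
x=cv2.resize(im[135:275,230:370],(400,400));y=cv2.resize(b[130:270,230:400],(400,400))
cv2.imwrite('pics/ab.png',np.hstack([x,y])[:,:,::-1])
E
```

```text
clock: 2.1
position: [0.465, 0.2002, 0.1898]
ee_rot: [0.0, 0.975, 0.223, 0.001]
contact_force: [0.9, -1.0, -0.7]
width: 0.0002
gripper_force: 0.0
clock: 2.5
position: [0.4635, 0.1981, 0.129]
ee_rot: [0.0, 0.975, 0.222, -0.002]
contact_force: [-0.1, -0.1, 0.1]
width: 0.0003
gripper_force: 0.0
```

View pics/ab.png

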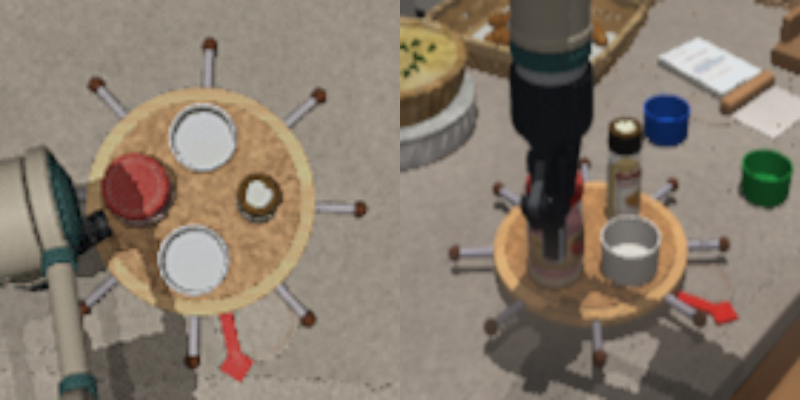

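The finger hangs outside the rim between the pegs, about 95 mm from the jar's axis. I'll descend in steps.

```bash
python3 -m inch '[{"claw":-1,"travel":[0,0.01,-0.12],"turn":0},{"claw":-1,"travel":[0,0.01,-0.24],"turn":0},{"claw":-1,"travel":[0,0.01,-0.36],"turn":0},{"claw":-1,"travel":[0,0.01,-0.44],"turn":0},{"claw":-1,"travel":[0,0.01,-0.49],"turn":0}]'
python3 - <<'E'
from h import *
print(get_state()['position'],get_state()['contact_force'])
# arc waypoints: finger angle, shift in travel units from angle 115
C=np.array([.5253,.0691])
for a in range(110,236,5):
    t=np.radians(a);p=C+.140*np.array([np.cos(t),np.sin(t)]);print(a,p.round(3))
E
```

```text
clock: 3.1
position: [0.4651, 0.2005, 0.0324]
ee_rot: [0.0, 0.975, 0.221, 0.001]
contact_force: [-0.1, 0.3, -0.1]
width: 0.0001
gripper_force: 0.0
[0.46510137 0.20051626 0.03239642] [-0.06242588  0.31821418 -0.11682483]
110 [0.477 0.201]
115 [0.466 0.196]
120 [0.455 0.19 ]
125 [0.445 0.184]
130 [0.435 0.176]
135 [0.426 0.168]
140 [0.418 0.159]
145 [0.411 0.149]
150 [0.404 0.139]
155 [0.398 0.128]
160 [0.394 0.117]
165 [0.39  0.105]
170 [0.387 0.093]
175 [0.386 0.081]
180 [0.385 0.069]
185 [0.386 0.057]
190 [0.387 0.045]
195 [0.39  0.033]
200 [0.394 0.021]
205 [0.398 0.01 ]
210 [ 0.404 -0.001]
215 [ 0.411 -0.011]
220 [ 0.418 -0.021]
225 [ 0.426 -0.03 ]
230 [ 0.435 -0.038]
235 [ 0.445 -0.046]
```

```bash
python3 -m inch '[{"claw":-1,"travel":[-0.05,-0.05,0],"turn":0},{"claw":-1,"travel":[-0.1,-0.08,0],"turn":0},{"claw":-1,"travel":[-0.125,-0.1,0],"turn":0},{"claw":-1,"travel":[-0.15,-0.12,0],"turn":0},{"claw":-1,"travel":[-0.175,-0.14,0],"turn":0}]'
python3 -m inch '[{"claw":-1,"travel":[-0.02,-0.02,0],"turn":0},{"claw":-1,"travel":[-0.04,-0.045,0],"turn":0},{"claw":-1,"travel":[-0.06,-0.065,0],"turn":0},{"claw":-1,"travel":[-0.08,-0.09,0],"turn":0},{"claw":-1,"travel":[-0.095,-0.115,0],"turn":0}]'
```

```text
clock: 3.6
position: [0.4301, 0.1722, 0.0332]
ee_rot: [0.0, 0.975, 0.222, 0.001]
contact_force: [1.3, 0.4, -0.4]
width: 0.0003
gripper_force: 0.6
clock: 4.1
position: [0.4101, 0.149, 0.0323]
ee_rot: [0.0, 0.975, 0.222, -0.0]
contact_force: [1.8, 0.0, 1.2]
width: 0.0002
gripper_force: 0.6
```

```bash
python3 -m inch '[{"claw":-1,"travel":[-0.035,-0.05,0],"turn":0},{"claw":-1,"travel":[-0.065,-0.105,0],"turn":0},{"claw":-1,"travel":[-0.085,-0.16,0],"turn":0},{"claw":-1,"travel":[-0.105,-0.22,0],"turn":0},{"claw":-1,"travel":[-0.12,-0.28,0],"turn":0}]'
python3 - <<'E'
from h import *
im=snap('top','c.png');b=snap('scene','d.png')
x=cv2.resize(im[135:275,230:370],(400,400));y=cv2.resize(b[130:270,230:400],(400,400))
cv2.imwrite('pics/cd.png',np.hstack([x,y])[:,:,::-1])
E
```

```text
clock: 4.6
position: [0.3859, 0.0923, 0.0323]
ee_rot: [-0.0, 0.975, 0.221, -0.0]
contact_force: [0.7, 1.2, 0.4]
width: -0.0002
gripper_force: 0.6
```

View pics/cd.png

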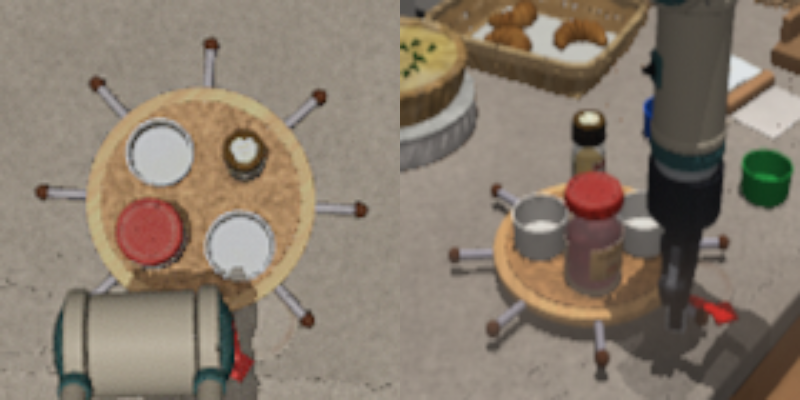

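The turntable has turned about 45° and everything on it stands undisturbed (jar lid at crop (150,232)). I'll continue to a finger angle of about 220°.

```bash
python3 -m inch '[{"claw":-1,"travel":[-0.005,-0.06,0],"turn":0},{"claw":-1,"travel":[-0.01,-0.12,0],"turn":0},{"claw":-1,"travel":[-0.005,-0.18,0],"turn":0},{"claw":-1,"travel":[0,-0.24,0],"turn":0},{"claw":-1,"travel":[0.015,-0.3,0],"turn":0}]'
python3 -m inch '[{"claw":-1,"travel":[0.02,-0.06,0],"turn":0},{"claw":-1,"travel":[0.04,-0.115,0],"turn":0},{"claw":-1,"travel":[0.07,-0.17,0],"turn":0},{"claw":-1,"travel":[0.105,-0.22,0],"turn":0},{"claw":-1,"travel":[0.14,-0.27,0],"turn":0}]'
python3 - <<'E'
from h import *
im=snap('top','e.png')
C=np.array([.5253,.0691])
for a,c,pts in red(im,0,(230,135,370,245)):
    (u,v),r=cv2.minEnclosingCircle(pts.astype(np.float32)); d=ray('top',u,v,.127)[:2]-C; print(a,u,v,r,np.hypot(*d),np.degrees(np.arctan2(d[1],d[0]))%360)
cv2.imwrite('pics/e2.png',cv2.resize(im[135:275,230:370],(400,400))[:,:,::-1])
E
```

```text
clock: 5.2
position: [0.3891, 0.0332, 0.0322]
ee_rot: [-0.0, 0.975, 0.221, -0.0]
contact_force: [1.1, 0.8, 1.6]
width: -0.0002
gripper_force: 0.6
clock: 5.7
position: [0.4178, -0.0214, 0.0322]
ee_rot: [-0.0, 0.975, 0.221, -0.0]
contact_force: [-0.4, 1.8, -0.1]
width: -0.0002
gripper_force: 0.6
42 298.5 220.0 10.547611236572266 0.05016158245611131 182.09316567851903
99 298.1000061035156 223.10000610351562 7.9511942863464355 0.05837113787540701 181.00263080267933
32 295.5 228.0 9.861641883850098 0.07169607536137045 175.63442415183673
```

View pics/e2.png

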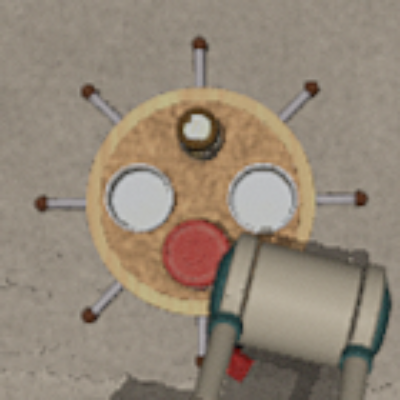

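Run:
```python
from h import *
g=lambda u,v:(230+u*.35-.4,135+v*.35-.4)
C=np.array([.5253,.0691])
def ang(q,z):
    d=ray('top',*g(*q),z)[:2]-C;return np.hypot(*d).round(4),(np.degrees(np.arctan2(d[1],d[0]))%360).round(1)
for q in[(199,43),(311,89),(361,198),(90,316),(41,203),(88,90)]:print(ang(q,.021),(ang(q,.021)[1]+1.5)%45)
print('lid',ang((200,253),.127))
```

```text
(np.float64(0.1612), np.float64(2.5)) 4.0
(np.float64(0.1589), np.float64(317.2)) 3.6999999999999886
(np.float64(0.1609), np.float64(272.4)) 3.8999999999999773
(np.float64(0.1597), np.float64(137.8)) 4.300000000000011
(np.float64(0.161), np.float64(92.3)) 3.799999999999997
(np.float64(0.1612), np.float64(47.1)) 3.6000000000000014
lid (np.float64(0.0586), np.float64(184.9))
```

```bash
python3 -m inch '[{"claw":-1,"travel":[0.025,-0.025,0],"turn":0},{"claw":-1,"travel":[0.05,-0.05,0],"turn":0},{"claw":-1,"travel":[0.07,-0.068,0],"turn":0},{"claw":-1,"travel":[0.085,-0.08,0],"turn":0},{"claw":-1,"travel":[0.092,-0.087,0],"turn":0}]'
python3 -m inch '[{"claw":-1,"travel":[-0.02,0.015,0],"turn":0},{"claw":-1,"travel":[-0.06,0.045,0],"turn":0},{"claw":-1,"travel":[-0.07,0.045,0.05],"turn":0},{"claw":-1,"travel":[-0.07,0.045,0.2],"turn":0},{"claw":-1,"travel":[-0.07,0.045,0.4],"turn":0}]'
python3 -m inch '[{"claw":-1,"travel":[0,-0.05,0.2],"turn":0},{"claw":-1,"travel":[-0.1,-0.2,0.4],"turn":0},{"claw":-1,"travel":[-0.2,-0.4,0.5],"turn":0},{"claw":-1,"travel":[-0.3,-0.6,0.5],"turn":0},{"claw":-1,"travel":[-0.4,-0.8,0.5],"turn":0}]'
python3 -m inch '[{"claw":-1,"travel":[0,-0.2,0],"turn":0},{"claw":-1,"travel":[0,-0.4,0],"turn":0},{"claw":-1,"travel":[0,-0.6,0],"turn":0},{"claw":-1,"travel":[0,-0.8,0],"turn":0},{"claw":-1,"travel":[0,-0.8,0],"turn":0}]'
python3 - <<'E'
from h import *
im=snap('top','f.png'); cv2.imwrite('pics/f2.png',cv2.resize(im[135:275,230:370],(560,560),interpolation=cv2.INTER_CUBIC)[:,:,::-1])
E
```

```text
clock: 6.25
position: [0.4361, -0.0381, 0.0323]
ee_rot: [0.0, 0.975, 0.222, -0.0]
contact_force: [-0.5, 0.3, 1.2]
width: 0.0
gripper_force: 0.5
clock: 6.75
position: [0.4198, -0.0284, 0.1126]
ee_rot: [-0.001, 0.975, 0.222, -0.002]
contact_force: [0.7, -0.4, -0.3]
width: 0.0
gripper_force: 0.0
clock: 7.25
position: [0.341, -0.1902, 0.2143]
ee_rot: [0.002, 0.975, 0.222, 0.001]
contact_force: [0.9, 0.5, -0.4]
width: 0.0003
gripper_force: 0.0
clock: 7.75
position: [0.3419, -0.3538, 0.213]
ee_rot: [0.002, 0.976, 0.22, 0.0]
contact_force: [0.2, 1.1, 1.1]
width: -0.0003
gripper_force: 0.0
```

View pics/f2.png

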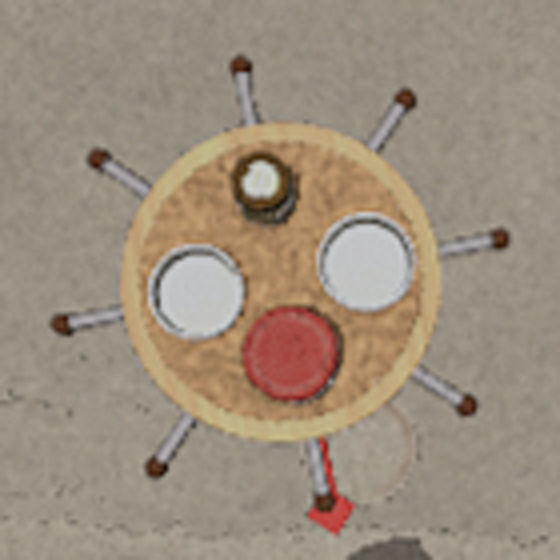

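Run:
```python
from h import *
g=lambda u,v:(230+u/4-.4,135+v/4-.4)
C=np.array([.5253,.0691])
def ang(q,z):
    d=ray('top',*g(*q),z)[:2]-C;return np.hypot(*d),np.degrees(np.arctan2(d[1],d[0]))%360
r,a=ang((292,353),.127);print('lid',r,a,'off mm',1e3*r*np.sin(np.radians(a-193.8)))
for q in[(241,65),(405,99),(501,238),(468,405),(323,502),(155,467),(62,323),(98,158)]:print((ang(q,.021)[1]+1.5)%45)
im=cv2.imread('pics/f.png')[:,:,::-1]
for u,v in[(201,236),(442,252),(450,200)]:pass
d=cv2.absdiff(im,cv2.imread('pics/top0.png')[:,:,::-1]).max(2);print((d[215:255,180:220]>40).sum(),(d[180:270,415:490]>40).sum())
```

```text
lid 0.058829261667800205 192.67197689260195 off mm -1.1581390501225817
13.788701146746211
14.085187290999613
14.091486217505576
14.291482328264749
13.778270338884596
14.023711271905398
13.86307587643995
14.113007417077256
0 1157
```

```bash
python3 -c "
from rig import ticket;print(ticket.sign_off())"
```

```text
the job is handed in; nothing more can be done
None
```

The turntable was turned about 104° counter-clockwise, the red-lidded jam jar measures within about 2 mm of the red-arrow line, and the job is handed in; no verdict was returned, and my last check of the cutter and bench scraper on the right was inconclusive, probably because the arm or its shadow was over them.

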